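# Press a stretcher bar home in the sprung drilling jig and hold it

## Robot

A 7-joint arm with a two-finger parallel gripper is mounted at the origin on the work surface. World frame = base frame: x ahead of the robot, y to its left, z up, the work surface at z = 0. Lengths are in m, angles in rad, forces in N, time in s.
With the tool pointing down it reaches from about 0.425 to 0.925 m from the base axis. Payload 6.8 kg.
Tool frame: the origin (TCP) lies on the mounting face of the last link; the fingertips stand 173 mm ahead of it and the grasp point (between the pads) lies 155 mm ahead of it; z points along the fingers, y is the line along which they close (so a half turn about z gives the same grasp; the last joint's range is limited). The gripper opens to 85 mm and grips with 20 to 120 N. Pads are 22 mm wide; open, the fingers measure 114 mm over their backs; the gripper's body (76 mm by 85 mm) begins 54 mm behind the grasp point. The pads swing forward as they close: fully open they stand 13 mm farther back than shut.
Start: joints at [1.007, 0.477, 0.022, 1.555, -0.011, 1.109, -0.083], TCP at [0.297, -0.606, 0.405] pointing down, gripper open.
Joint ranges: [-2.96, 2.96], [-0.34, 2.1], [-1.41, 1.46], [0.24, 2.44], [-1.37, 4.51], [0.17, 1.92], [-2.96, 2.96]. Speed limits (rad/s): [2.39, 2.39, 3.14, 3.14, 3.14, 3.14, 3.14].

## Interface

Orientations are given as a rotation vector (axis times angle).
In Python, from bench import r gives the robot as it stands.
- The arm moves only by the tool arm_command, never from a script. Its argument "plan" is a list of rows, each an object of numbers: "claw": the closure, from 0 (fully open) to 1 (shut); "tx", "ty", "tz": the shift along the tool's x, y, z in m; "ax", "ay", "az": the turn, a rotation vector about the tool's x, y, z in degrees. A call has exactly 10 rows; each row shifts and turns the commanded pose from where the row before left it, along the tool's axes as they then stand; what a row does not reach is not made up. A row lasts 1/12 s, in which the tool goes at most 41.7 mm and 7.16 degrees, less where a joint would pass 70% of its speed; a pose out of reach is approached as far as the arm can. A call is refused whole if a number of a shift passes 0.0417 or a number of a turn 7.16, either way. A call with a gripper value outside its range is refused whole. The fingers move at their own pace and stop on an object; "squeeze" is the grip in N (left out, the last holds). Time passes only in rows, so rows that do not move let the fingers close, or fill a call up. It gives the time, the measured TCP pose, the force, the opening and the grip force at its end, in the units of the state.
- r.get_obs(): the state, without advancing time (a new reading comes with each control period).
- r.grab_frame(name): name is "side" or "top"; returns the picture (480x640x3 uint8, red, green, blue); there is no depth.
- r.camera_model(name): a dict with "fx", "fy", "cx", "cy" (pixels), "position" and "orientation" of the camera in the world. Camera axes: x right, y up, looking along -z (the intrinsics and any distortion apply to the point x, -y, -z); pixel columns grow to the right and rows downward; lengths in m; the calibration is good to about 2 mm. A picture is of the moment at which its call begins. camera_model takes no time and is no camera call.
- r.hand_in(): hands the job in; it is judged then, once.
Trained networks look in the newest picture that a camera, given by its name, has taken for a name from the list of things; names that differ only in an ending like _2 or _b are one class to them, and where a whole thing is asked for, a point or a joint stands for the part that bears it (a point fixed in the world has none). Each returns a list of dicts, best first, with "confidence" (0 to 1); they miss things now and then, are a little off and sometimes report something else, mostly with a low value. They report only what shows in the picture. A call takes as long as a camera call. They do not tell look-alikes from the thing itself.
- r.boxes_of(target, camera): "location" ([x, y, z] in m, in the coordinates of the camera as it stood for that picture, good to about 4 mm: the middle of the surface that is visible of it).
- r.tip_of(target, camera): "location" ([x, y, z] in m, in the coordinates of the camera as it stood for that picture, good to about 4 mm: a listed point, or the origin of a listed thing).
The state is a dict: "clock": time; "joints": joint angles; "qvel": joint speeds; "tau": joint torques, N m; "tcp_pos": TCP position; "orientation": TCP orientation; "contact_force": force on the tool from outside, world axes, zero at the start; "moment": the same for the moment, N m; "grip_width": finger opening in m; "gripper_force": force on a finger pad.
Only numpy, scipy, OpenCV 4.12 (cv2) and the standard library are available. Lean on these libraries where they do the work, as an engineer would, in place of code of your own. Each camera call takes 0.05 s, during which the arm holds its last target. There are 200 camera calls.

## Task

Swing the yellow hasp off its catch and right back, until it lies alongside the blue jig's channel, then lay the pale stretcher bar from the green mat down in the channel, lengthwise and flat on its floor. Push the bar along the channel against the brass sprung plunger until its end is firmly up against the red hard stop, without ramming it, and keep holding it there for drilling: finish while still pressing it home, because the spring throws it back if you let go. Leave the dark bar and everything else on the bench where they are.

Things in the scene. Friction and masses are not known exactly. Their poses are not given: they have to be found in the camera images.
- jig: Blue base plate of the drilling jig, fixed to the bench, 270 x 165 x 12 mm. Origin: on the bench under the place where the pale bar's centre lies when it is home. x = along the channel in the pressing direction, towards plunger and stop; y = across the channel; z up
- channel (a point): Middle of the channel's floor (the blue plate's top), 12 mm above the bench, at jig x = -12, y = 0 mm. Axes as the jig's. Two aluminium rails, 10 mm thick, 145 mm long and 10 mm above this floor, leave a channel 42 mm wide; its -x end and top are open
- catch (a point): Top of the steel catch post under the hasp's free end, 40 mm above the bench, at jig x = -15, y = +37 mm; post 8 mm diameter on a 12 mm wide staple
- hasp (a joint): Angle of the yellow hasp, rad: 0 = over its catch, lying straight across the channel and blocking it; grows as it swings (anticlockwise seen from above) towards the channel's open end; 1.57 = alongside the channel; end stop at 2.0. Upright hinge; stays where it is left; moves at less than 1 N at the knob. Starts between 0 and 0.25
- hasp_knob (a point): Middle of the black upright knob on the hasp's free end: 18 mm diameter, 26 mm tall, from 32 to 58 mm above the bench, 124 mm from the hinge. The hasp is a yellow flat strap 16 to 22 mm wide, 4 mm thick, its top 32 mm above the bench
- hasp_hinge (a point): Hinge axis of the hasp (upright), at strap height 30 mm, at x = -15, y = -64 mm of the jig; steel boss 20 mm diameter, top 35 mm above the bench
- plunger (a joint): Travel of the brass plunger, m: 0 = sprung fully out, grows as it is pushed in (jig +x). The bar's end meets the hard stop at 0.015. The spring pushes back with 3.2 N at 0 and 8 N at 0.015
- plunger_tip (a point): Centre of the plunger's flat nose (14 mm diameter rod), 32 mm above the bench, at jig x = +60 mm when out and +75 mm when the bar is home
- stop: The red hard stop, fixed: two blocks beside the plunger, 44 mm tall above the channel floor, each 20 mm wide with a 20 mm gap between. Origin: centre of the stop face, at jig x = +75 mm, 32 mm above the bench. x = pressing direction
- bar_center (a point): Centre of the loose pale wooden stretcher bar, 150 mm long (its x), 36 mm wide (its y), 40 mm tall (z), 75 to 150 g. Lies flat on the green mat, its underside 3 mm above the bench; either end may go first. Lying in the channel, its centre is 32 mm above the bench; when home, at x = 0, y = 0 of the jig
- dark_bar_center (a point): Centre of the dark brown bar, 105 x 36 x 40 mm, on the same mat: a bystander, to be left alone
- mat: Green parts mat, fixed, 220 x 210 x 3 mm, origin at the centre of its underside; the two bars lie on it side by side, their centres about 110 mm apart
- tin: Bystander: paint tin, 74 mm diameter, 75 mm tall; origin at the centre of its underside
- glue: Bystander: white glue bottle, 52 mm diameter, 130 mm tall; origin at the centre of its underside
- tape: Bystander: roll of yellow tape lying flat, 90 mm diameter, 25 mm tall; origin at the centre of its underside
- driver: Bystander: screwdriver lying on the bench; origin under its middle
- jar: Bystander: white jar, 70 mm diameter, 80 mm tall; origin at the centre of its underside
- brush: Bystander: paint brush lying on the bench; origin under its middle
Not all that is in view belongs to the job. What is shaped like the part that bears bar_center but pink is not meant.

How it is judged:
On the way, in this order (a step that is already met when the one before it is completed fails the run):
1. the hasp is swung off its catch, back alongside the channel (1.3 rad or more) (value of joint hasp above 1.3 rad), for 0.2 s.
2. the pale bar lies in the channel, flat on its floor, with the hasp clear (value of joint hasp above 1.3 rad and y of bar_center in the frame of jig between -0.006 and 0.006 m and z of bar_center in the frame of jig between 0.028 and 0.0355 m and angle between the x axis of bar_center and the x axis of jig, either way round below 0.08 rad and angle between bar_center's own z axis and vertical below 0.08 rad and x of bar_center in the frame of jig between -0.11 and 0.003 m), for 0.2 s.
3. the bar is pressed home: plunger pushed in, bar's end against the hard stop (y of bar_center in the frame of jig between -0.006 and 0.006 m and z of bar_center in the frame of jig between 0.028 and 0.0355 m and angle between the x axis of bar_center and the x axis of jig, either way round below 0.08 rad and angle between bar_center's own z axis and vertical below 0.08 rad and x of bar_center in the frame of jig between -0.003 and 0.003 m and value of joint plunger above 0.013 m and contact force between bar and stop above 1 N and contact force between any of the fingers, the arm and bar above 1 N), for 0.4 s.
At the end, for the whole second after the job is handed in: Robot still pressing the pale bar home: plunger in over 13 mm, bar on the red stop with over 1 N, within 3 mm along and 6 mm across the channel, flat on its floor (centre 28 to 35.5 mm up, aligned within 0.08 rad), robot touching it (over 1 N), bar still; hasp at 1.3 rad or more (all of step 3 and value of joint hasp above 1.3 rad and linear speed of bar below 0.01 m/s); the arm keeps its last pose, push and grip.
It fails at once if a bystander on the bench (tin, glue, tape, screwdriver, jar, brush) is moved by more than 25 mm (distance of any of tin, glue, tape, driver, jar, brush from where it was at the start of the episode above 0.025 m).
It fails at once if the dark bar is moved by more than 25 mm (distance of dark_bar_center from where it was at the start of the episode above 0.025 m).
It fails at once if the bar is rammed against the stop with over 60 N (contact force between bar and stop above 60 N).
It also fails if it takes over 56 s, if anything falls off the work surface, if the arm or the gripper's body presses on something with over 40 N, if the wrist force passes 120 N, or if a joint passes its speed limit or range.

## Working session

There is one attempt and no reset: what is moved stays moved. The work goes in short steps, Python scripts to look and compute and a tool call to move; the robot and the scene stay as the last step left them, time stands still between calls to the robot, and variables do not carry over. Pictures are saved under pics/ and viewed, at most 10 in all, crops included, and the job is handed in when it is done.

Besides the shell and the picture viewer there is one more tool, called after "Request:" as name([rows], argument=value, ...), one row to a line, values as JSON. arm_command: Moves the arm, as the interface text tells. Its arguments: {"type":"object","properties":{"plan":{"type":"array","items":{"type":"object","properties":{"claw":{"type":"number"},"tx":{"type":"number"},"ty":{"type":"number"},"tz":{"type":"number"},"ax":{"type":"number"},"ay":{"type":"number"},"az":{"type":"number"}}}},"squeeze":{"type":"number"}},"required":["plan"]}

```bash
mkdir -p pics; ls
cat > h.py <<'E'
from bench import r
import numpy as np, cv2
from scipy.spatial.transform import Rotation as R
def toworld(cam,p):
    m=r.camera_model(cam); o=np.array(m["orientation"])
    M=R.from_rotvec(o) if o.shape==(3,) else R.from_matrix(o)
    return M.apply(p)+np.array(m["position"])
def find(n,cam,f="tip_of",k=3):
    return [(np.round(toworld(cam,d["location"]),4).tolist(),round(d["confidence"],2)) for d in getattr(r,f)(n,cam)[:k]]
def pix(cam,uv,z):
    m=r.camera_model(cam); K=np.array([[m["fx"],0,m["cx"]],[0,m["fy"],m["cy"]],[0,0,1]])
    d=np.array(m.get("distortion",np.zeros(5)),float)
    x,y=cv2.undistortPoints(np.array([[uv]],float),K,d)[0,0]
    M=R.from_rotvec(m["orientation"]); v=M.apply([x,-y,-1]); p=np.array(m["position"])
    return p+v*(z-p[2])/v[2]
def snap(cam,name):
    cv2.imwrite(f"pics/{name}.png",r.grab_frame(cam)[:,:,::-1])
E
python3 - <<'E'
from h import *
print(r.camera_model("top"),r.camera_model("side"),r.get_obs())
for c in("top","side"):
    snap(c,c+"0")
    for n in["jig","channel","catch","hasp_knob","hasp_hinge","plunger_tip","stop","bar_center","dark_bar_center","mat"]:
        print(c,n,find(n,c))
E
```

```text
pics
{'fx': 506.2452369971266, 'fy': 506.2452369971266, 'cx': 320.21035823260354, 'cy': 235.4763172150695, 'position': array([ 0.50596432, -0.00718899,  1.26941395]), 'orientation': array([ 0.04666223, -0.02151989, -1.58619542])} {'fx': 520.1848391611759, 'fy': 520.1848391611759, 'cx': 324.0526964820436, 'cy': 243.01378046128255, 'position': array([-0.08613238,  0.71732449,  0.86833269]), 'orientation': array([ 0.40193702, -1.03160188, -2.17643303])} {'clock': 0.0, 'joints': array([ 1.00687914,  0.47777593,  0.02233094,  1.55648744, -0.01149073,
        1.10929328, -0.08310982]), 'qvel': array([-1.50090836e-03,  6.50264215e-06, -2.77828912e-04, -1.51832871e-03,
        9.87839305e-04, -9.60425089e-04, -3.40346825e-04]), 'tau': array([ 2.92944310e-05, -5.96446466e+01,  1.60801046e+00, -2.81198323e+01,
        1.24340269e-02,  9.18953097e-03,  8.47467419e-06]), 'tcp_pos': array([ 0.29701372, -0.60581737,  0.40372627]), 'orientation': array([-3.05863986e+00, -7.09453608e-01,  8.64188624e-04]), 'contact_force': array([-0.84566264, -0.68309553, -0.34731369]), 'moment': array([-0.00802623,
[... 594 characters left out ...]
 0.28)]
top dark_bar_center [([0.6192, -0.1842, 0.0243], 0.86)]
top mat [([0.513, -0.1947, 0.0256], 0.72), ([0.6188, -0.1815, 0.0217], 0.64), ([0.561, -0.1973, 0.0033], 0.61)]
side jig [([0.5409, 0.159, 0.0002], 0.93)]
side channel [([0.5409, 0.1488, 0.0088], 0.78)]
side catch [([0.5105, 0.1467, 0.0377], 0.75)]
side hasp_knob [([0.4843, 0.1318, 0.0428], 0.61)]
side hasp_hinge [([0.6073, 0.1497, 0.0258], 0.91), ([0.608, -0.5063, -0.0039], 0.52)]
side plunger_tip []
side stop [([0.545, 0.2342, 0.0299], 0.97)]
side bar_center [([0.3594, -0.3704, 0.0182], 0.9), ([0.5152, -0.1949, 0.0187], 0.62)]
side dark_bar_center [([0.6079, 0.1456, 0.0299], 0.48)]
side mat [([0.5636, -0.1973, -0.0041], 0.82)]
```

View pics/top0.png

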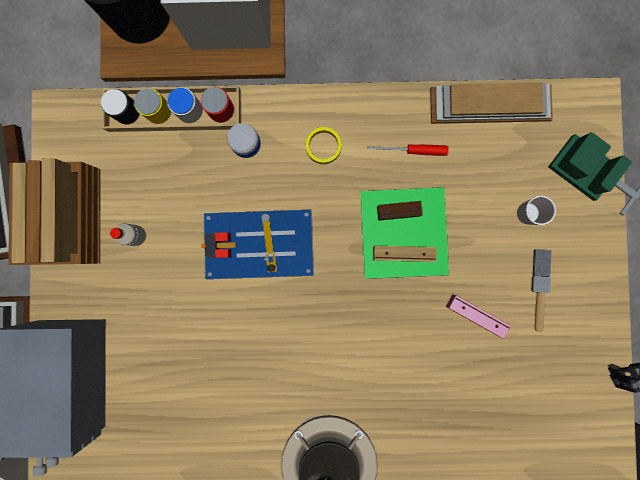

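View pics/side0.png

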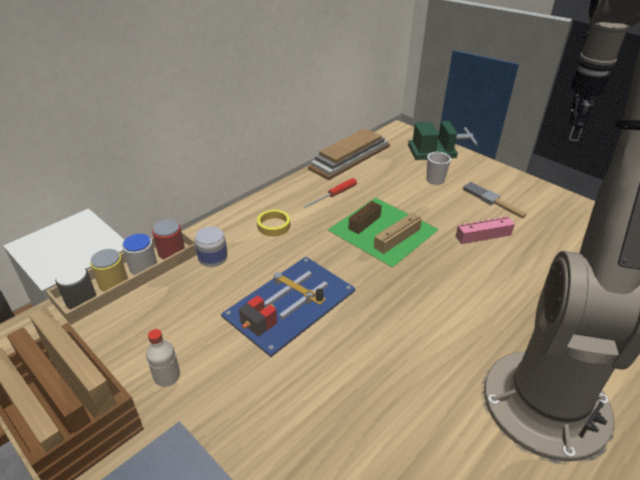

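The top view shows the jig at about (258,244) px with its stop on the left, so pressing is towards world +y. The pale bar is at (405,253), the dark bar at (400,211) and the knob at (271,267). Next I'll segment for exact poses.

Run:
```python
from h import *
im=cv2.imread("pics/top0.png"); hsv=cv2.cvtColor(im,cv2.COLOR_BGR2HSV)
def rect(mask,roi,z,name):
    m=np.zeros_like(mask); x0,y0,x1,y1=roi; m[y0:y1,x0:x1]=mask[y0:y1,x0:x1]
    c=max(cv2.findContours(m,0,2)[0],key=cv2.contourArea)
    b=cv2.boxPoints(cv2.minAreaRect(c)); w=np.array([pix("top",p,z) for p in b])
    e=[w[1]-w[0],w[2]-w[1]]; L=[np.linalg.norm(v) for v in e]; l=e[int(np.argmax(L))]
    print(name,b.round(1).tolist(),w.mean(0).round(4),np.round(L,4),"long axis deg",np.degrees(np.arctan2(l[1],l[0])).round(2))
H,S,V=cv2.split(hsv)
blue=((H>100)&(H<125)&(S>120)).astype(np.uint8)*255
rect(cv2.morphologyEx(blue,cv2.MORPH_CLOSE,np.ones((3,3))),(195,200,325,290),.012,"jig")
green=((H>45)&(H<75)&(S>120)).astype(np.uint8)*255
notg=255-green
rect(notg,(366,235,444,270),.043,"pale"); rect(notg,(366,195,430,228),.043,"dark")
rect(green,(350,180,460,285),.003,"mat")
rail=((S<60)&(V>120)).astype(np.uint8)*255
rect(rail,(220,222,310,240),.022,"railfar"); rect(rail,(220,246,310,262),.022,"railnear")
a=cv2.resize(im[180:300,190:330],None,fx=5,fy=5,interpolation=2)[:600,:]
b=cv2.resize(im[180:290,355:455],None,fx=5,fy=5,interpolation=2)
cv2.imwrite("pics/a.png",a)
cv2.imwrite("pics/b.png",b)
```

```text
jig [[203.1999969482422, 212.6999969482422], [310.70001220703125, 209.3000030517578], [312.70001220703125, 275.1000061035156], [205.3000030517578, 278.5]] [0.5424 0.168  0.012 ] [0.2689 0.1636] long axis deg -89.15
pale [[372.70001220703125, 259.8999938964844], [373.0, 245.1999969482422], [436.29998779296875, 246.60000610351562], [435.8999938964844, 261.3999938964844]] [ 0.513  -0.1908  0.043 ] [0.0357 0.1524] long axis deg -92.18
dark [[376.70001220703125, 204.60000610351562], [420.6000061035156, 200.5], [422.0, 215.60000610351562], [378.20001220703125, 219.6999969482422]] [ 0.6178 -0.1808  0.043 ] [0.1066 0.0368] long axis deg -85.51
mat [[360.29998779296875, 190.6999969482422], [444.3999938964844, 186.89999389648438], [448.3999938964844, 274.5], [364.29998779296875, 278.29998779296875]] [ 0.5652 -0.1975  0.003 ] [0.2106 0.219 ] long axis deg -178.9
railfar [[235.89999389648438, 232.1999969482422], [263.0, 231.10000610351562], [263.1000061035156, 235.0], [236.10000610351562, 236.10000610351562]] [0.5677 0.1871 0.022 ] [0.0671 0.0096] long axis deg -88.54
railnear [[236.89999389648438, 253.1999969482422], [266.0, 252.0], [266.20001220703125, 256.0], [237.0, 257.20001220703125]] [0.5157 0.1826 0.022 ] [0.0721 0.0098] long axis deg -88.51
```

View pics/a.png

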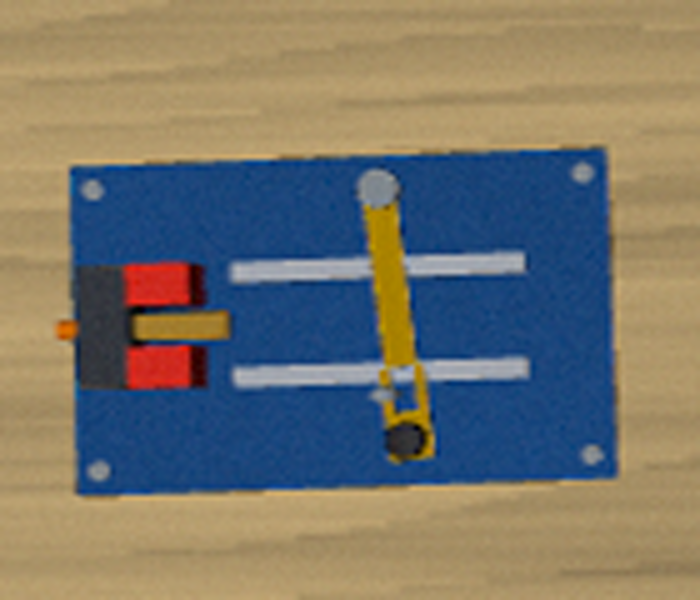

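View pics/b.png

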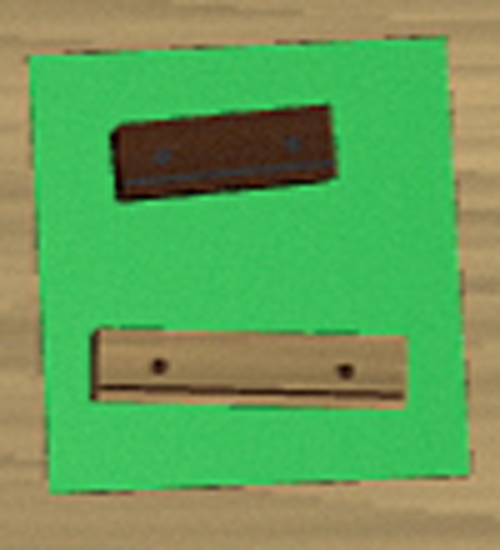

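Request:
arm_command([
  {"claw": 1,"az": -6.5},
  {"claw": 1,"az": -6.5},
  {"claw": 1,"az": -6.5},
  {"claw": 1,"az": -6.5},
  {"claw": 1,"az": -6.5},
  {"claw": 1,"az": -6.5},
  {"claw": 1,"az": -6.5},
  {"claw": 1,"az": -6.5},
  {"claw": 1,"az": -6.5},
  {"claw": 1,"az": -6.5},
])

```text
invalid input at $.plan[0]: expected keys claw, tx, ty, tz, ax, ay, az
```

Request:
arm_command([
  {"tx": 0.02,"ty": 0.01},
  {"tx": 0.035,"ty": 0.02},
  {"tx": 0.04,"ty": 0.02},
  {"tx": 0.04,"ty": 0.02},
  {"tx": 0.04,"ty": 0.02},
  {"tx": 0.04,"ty": 0.02},
  {"tx": 0.04,"ty": 0.02},
  {"tx": 0.04,"ty": 0.02},
  {"tx": 0.04,"ty": 0.02},
  {"tx": 0.04,"ty": 0.02},
])

```text
invalid input at $.plan[0]: expected keys claw, tx, ty, tz, ax, ay, az
```

Request:
arm_command([
  {"tx": 0.04},
  {"tx": 0.04},
  {"tx": 0.04},
  {"tx": 0.04},
  {"tx": 0.04},
  {"tx": 0.04},
  {"tx": 0.04},
  {"tx": 0.04},
  {"tx": 0.04},
  {"tx": 0.03},
])

```text
invalid input at $.plan[0]: expected keys claw, tx, ty, tz, ax, ay, az
```

Request:
arm_command([
  {"claw": 1,"tx": 0,"ty": 0,"tz": 0,"ax": 0,"ay": 0,"az": -6.5},
  {"claw": 1,"tx": 0,"ty": 0,"tz": 0,"ax": 0,"ay": 0,"az": -6.5},
  {"claw": 1,"tx": 0,"ty": 0,"tz": 0,"ax": 0,"ay": 0,"az": -6.5},
  {"claw": 1,"tx": 0,"ty": 0,"tz": 0,"ax": 0,"ay": 0,"az": -6.5},
  {"claw": 1,"tx": 0,"ty": 0,"tz": 0,"ax": 0,"ay": 0,"az": -6.5},
  {"claw": 1,"tx": 0,"ty": 0,"tz": 0,"ax": 0,"ay": 0,"az": -6.5},
  {"claw": 1,"tx": 0,"ty": 0,"tz": 0,"ax": 0,"ay": 0,"az": -6.5},
  {"claw": 1,"tx": 0,"ty": 0,"tz": 0,"ax": 0,"ay": 0,"az": -6.5},
  {"claw": 1,"tx": 0,"ty": 0,"tz": 0,"ax": 0,"ay": 0,"az": -6.5},
  {"claw": 1,"tx": 0,"ty": 0,"tz": 0,"ax": 0,"ay": 0,"az": -6.5},
])

```text
clock: 1.93
tcp_pos: [0.297, -0.6061, 0.4047]
orientation: [2.194, 2.249, -0.0]
contact_force: [0.5, 0.0, 0.2]
grip_width: 0.0
gripper_force: 0.0
```

Request:
arm_command([
  {"claw": 1,"tx": 0.02,"ty": 0.02,"tz": 0,"ax": 0,"ay": 0,"az": 0},
  {"claw": 1,"tx": 0.035,"ty": 0.02,"tz": 0,"ax": 0,"ay": 0,"az": 0},
  {"claw": 1,"tx": 0.035,"ty": 0.02,"tz": 0,"ax": 0,"ay": 0,"az": 0},
  {"claw": 1,"tx": 0.035,"ty": 0.02,"tz": 0,"ax": 0,"ay": 0,"az": 0},
  {"claw": 1,"tx": 0.035,"ty": 0.02,"tz": 0,"ax": 0,"ay": 0,"az": 0},
  {"claw": 1,"tx": 0.035,"ty": 0.02,"tz": 0,"ax": 0,"ay": 0,"az": 0},
  {"claw": 1,"tx": 0.035,"ty": 0.02,"tz": 0,"ax": 0,"ay": 0,"az": 0},
  {"claw": 1,"tx": 0.035,"ty": 0.02,"tz": 0,"ax": 0,"ay": 0,"az": 0},
  {"claw": 1,"tx": 0.035,"ty": 0.02,"tz": 0,"ax": 0,"ay": 0,"az": 0},
  {"claw": 1,"tx": 0.035,"ty": 0.02,"tz": 0,"ax": 0,"ay": 0,"az": 0},
])

```text
clock: 2.77
tcp_pos: [0.4911, -0.2655, 0.405]
orientation: [2.2, 2.242, -0.0]
contact_force: [1.2, -1.0, 1.4]
grip_width: 0.0
gripper_force: 0.0
```

Request:
arm_command([
  {"claw": 1,"tx": 0.04,"ty": 0,"tz": 0,"ax": 0,"ay": 0,"az": 0},
  {"claw": 1,"tx": 0.04,"ty": 0,"tz": 0,"ax": 0,"ay": 0,"az": 0},
  {"claw": 1,"tx": 0.04,"ty": 0,"tz": 0,"ax": 0,"ay": 0,"az": 0},
  {"claw": 1,"tx": 0.04,"ty": 0,"tz": 0,"ax": 0,"ay": 0,"az": 0},
  {"claw": 1,"tx": 0.04,"ty": 0,"tz": 0,"ax": 0,"ay": 0,"az": 0},
  {"claw": 1,"tx": 0.04,"ty": 0,"tz": 0,"ax": 0,"ay": 0,"az": 0},
  {"claw": 1,"tx": 0.04,"ty": 0,"tz": 0,"ax": 0,"ay": 0,"az": 0},
  {"claw": 1,"tx": 0.04,"ty": 0,"tz": 0,"ax": 0,"ay": 0,"az": 0},
  {"claw": 1,"tx": 0.04,"ty": 0,"tz": 0,"ax": 0,"ay": 0,"az": 0},
  {"claw": 1,"tx": 0.04,"ty": 0,"tz": 0,"ax": 0,"ay": 0,"az": 0},
])

```text
clock: 3.6
tcp_pos: [0.4824, 0.1344, 0.4051]
orientation: [2.2, 2.242, 0.001]
contact_force: [0.4, -0.9, -0.1]
grip_width: 0.0003
gripper_force: 0.0
```

Request:
arm_command([
  {"claw": 1,"tx": 0.02,"ty": 0.006,"tz": 0,"ax": 0,"ay": 0,"az": 0},
  {"claw": 1,"tx": 0.02,"ty": 0,"tz": 0.02,"ax": 0,"ay": 0,"az": 0},
  {"claw": 1,"tx": 0.001,"ty": 0,"tz": 0.03,"ax": 0,"ay": 0,"az": 0},
  {"claw": 1,"tx": 0,"ty": 0,"tz": 0.03,"ax": 0,"ay": 0,"az": 0},
  {"claw": 1,"tx": 0,"ty": 0,"tz": 0.03,"ax": 0,"ay": 0,"az": 0},
  {"claw": 1,"tx": 0,"ty": 0,"tz": 0.03,"ax": 0,"ay": 0,"az": 0},
  {"claw": 1,"tx": 0,"ty": 0,"tz": 0.025,"ax": 0,"ay": 0,"az": 0},
  {"claw": 1,"tx": 0,"ty": 0,"tz": 0.015,"ax": 0,"ay": 0,"az": 0},
  {"claw": 1,"tx": 0,"ty": 0,"tz": 0.008,"ax": 0,"ay": 0,"az": 0},
  {"claw": 1,"tx": 0,"ty": 0,"tz": 0,"ax": 0,"ay": 0,"az": 0},
])

```text
clock: 4.43
tcp_pos: [0.4876, 0.1735, 0.2153]
orientation: [-2.199, -2.242, 0.004]
contact_force: [0.6, -0.9, -0.0]
grip_width: 0.0002
gripper_force: 0.0
```

Run:
```python
from h import *
h=np.array([.6063,.148]);c=np.radians(91.1);J=np.array([[np.cos(c),-np.sin(c)],[np.sin(c),np.cos(c)]])
# jig frame: hinge + r*(-sin t, cos t)
t=np.linspace(-.22,1.55,19); d=np.c_[-np.sin(t),np.cos(t)]*.121
print((h+d@J.T)[[0,-1]].round(4)); print(np.diff(d,axis=0).round(4).tolist())
snap("side","side1");cv2.imwrite("pics/side1c.png",cv2.resize(cv2.imread("pics/side1.png")[200:380,190:400],None,fx=3,fy=3,interpolation=2))
```

```text
[[0.4877 0.1721]
 [0.6061 0.027 ]]
[[-0.0117, 0.002], [-0.0119, 0.0009], [-0.0119, -0.0003], [-0.0118, -0.0015], [-0.0116, -0.0026], [-0.0113, -0.0038], [-0.0109, -0.0048], [-0.0103, -0.0059], [-0.0097, -0.0069], [-0.009, -0.0078], [-0.0082, -0.0086], [-0.0073, -0.0094], [-0.0063, -0.0101], [-0.0053, -0.0106], [-0.0042, -0.0111], [-0.0031, -0.0115], [-0.002, -0.0117], [-0.0008, -0.0119]]
```

View pics/side1c.png

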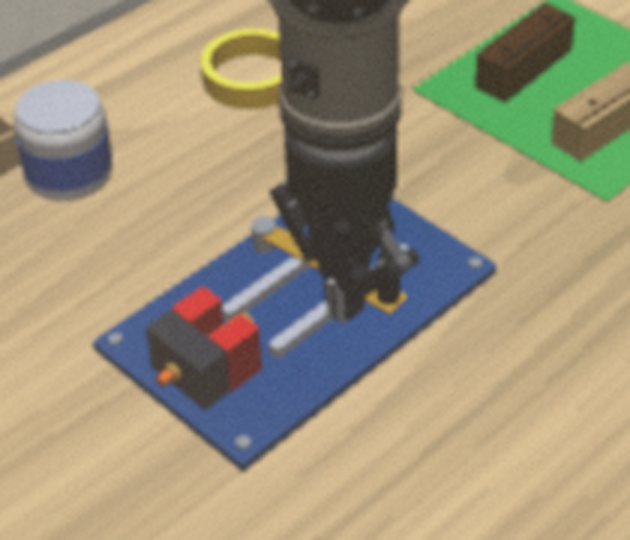

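The fingertips stand just behind the knob on the stop side, with the knob visible at (390,285) in the crop. Now I'll sweep it along the arc.

Request:
arm_command([
  {"claw": 1,"tx": -0.012,"ty": -0.002,"tz": 0,"ax": 0,"ay": 0,"az": 0},
  {"claw": 1,"tx": -0.012,"ty": -0.001,"tz": 0,"ax": 0,"ay": 0,"az": 0},
  {"claw": 1,"tx": -0.012,"ty": 0,"tz": 0,"ax": 0,"ay": 0,"az": 0},
  {"claw": 1,"tx": -0.012,"ty": 0.0015,"tz": 0,"ax": 0,"ay": 0,"az": 0},
  {"claw": 1,"tx": -0.0116,"ty": 0.0026,"tz": 0,"ax": 0,"ay": 0,"az": 0},
  {"claw": 1,"tx": -0.0113,"ty": 0.0038,"tz": 0,"ax": 0,"ay": 0,"az": 0},
  {"claw": 1,"tx": -0.011,"ty": 0.0048,"tz": 0,"ax": 0,"ay": 0,"az": 0},
  {"claw": 1,"tx": -0.0103,"ty": 0.0059,"tz": 0,"ax": 0,"ay": 0,"az": 0},
  {"claw": 1,"tx": -0.0097,"ty": 0.0069,"tz": 0,"ax": 0,"ay": 0,"az": 0},
  {"claw": 1,"tx": -0.009,"ty": 0.0078,"tz": 0,"ax": 0,"ay": 0,"az": 0},
])

```text
clock: 5.32
tcp_pos: [0.521, 0.0622, 0.2166]
orientation: [-2.2, -2.242, 0.001]
contact_force: [0.3, 1.1, -0.6]
grip_width: 0.0001
gripper_force: 0.3
```

Request:
arm_command([
  {"claw": 1,"tx": -0.0082,"ty": 0.0086,"tz": 0,"ax": 0,"ay": 0,"az": 0},
  {"claw": 1,"tx": -0.0073,"ty": 0.0094,"tz": 0,"ax": 0,"ay": 0,"az": 0},
  {"claw": 1,"tx": -0.0063,"ty": 0.0101,"tz": 0,"ax": 0,"ay": 0,"az": 0},
  {"claw": 1,"tx": -0.0053,"ty": 0.0106,"tz": 0,"ax": 0,"ay": 0,"az": 0},
  {"claw": 1,"tx": -0.0042,"ty": 0.011,"tz": 0,"ax": 0,"ay": 0,"az": 0},
  {"claw": 1,"tx": -0.0031,"ty": 0.0115,"tz": 0,"ax": 0,"ay": 0,"az": 0},
  {"claw": 1,"tx": -0.002,"ty": 0.0117,"tz": 0,"ax": 0,"ay": 0,"az": 0},
  {"claw": 1,"tx": 0,"ty": 0.01,"tz": 0,"ax": 0,"ay": 0,"az": 0},
  {"claw": 1,"tx": 0,"ty": 0,"tz": 0,"ax": 0,"ay": 0,"az": 0},
  {"claw": 1,"tx": 0,"ty": 0,"tz": 0,"ax": 0,"ay": 0,"az": 0},
])

```text
clock: 6.15
tcp_pos: [0.6043, 0.0286, 0.2164]
orientation: [-2.2, -2.243, 0.001]
contact_force: [-0.0, 0.4, -0.4]
grip_width: 0.0001
gripper_force: 0.0
```

Request:
arm_command([
  {"claw": 1,"tx": 0,"ty": -0.02,"tz": 0,"ax": 0,"ay": 0,"az": 0},
  {"claw": 0.3,"tx": 0,"ty": -0.01,"tz": -0.04,"ax": 0,"ay": 0,"az": 0},
  {"claw": 0.1,"tx": -0.02,"ty": -0.01,"tz": -0.03,"ax": 0,"ay": 0,"az": 0},
  {"claw": 0.1,"tx": -0.03,"ty": -0.01,"tz": -0.03,"ax": 0,"ay": 0,"az": 0},
  {"claw": 0.1,"tx": -0.03,"ty": -0.01,"tz": 0,"ax": 0,"ay": 0,"az": 0.8},
  {"claw": 0.1,"tx": -0.03,"ty": -0.01,"tz": 0,"ax": 0,"ay": 0,"az": 0.8},
  {"claw": 0.1,"tx": -0.03,"ty": -0.01,"tz": 0,"ax": 0,"ay": 0,"az": 0.8},
  {"claw": 0.1,"tx": -0.03,"ty": -0.01,"tz": 0,"ax": 0,"ay": 0,"az": 0.8},
  {"claw": 0.1,"tx": -0.03,"ty": 0,"tz": 0,"ax": 0,"ay": 0,"az": 0},
  {"claw": 0.1,"tx": 0,"ty": 0,"tz": 0,"ax": 0,"ay": 0,"az": 0},
])

```text
clock: 6.98
tcp_pos: [0.5121, -0.1775, 0.315]
orientation: [2.27, 2.17, -0.007]
contact_force: [-0.0, -0.2, -0.3]
grip_width: 0.0768
gripper_force: 0.0
```

Run:
```python
from h import *
for c in("top","side"):
    snap(c,c+"2")
    for n in["hasp_knob","hasp_hinge","bar_center"]: print(c,n,find(n,c))
o=r.get_obs();print(o["tcp_pos"],o["orientation"])
```

```text
top hasp_knob [([0.6312, 0.0259, 0.0455], 0.84)]
top hasp_hinge [([0.6041, 0.149, 0.0304], 0.81), ([0.5383, 0.1625, 0.0021], 0.53)]
top bar_center [([0.5148, -0.1902, 0.0249], 0.63), ([0.3567, -0.3693, 0.0183], 0.63)]
side hasp_knob [([0.6315, 0.0246, 0.041], 0.91)]
side hasp_hinge [([0.6068, 0.1462, 0.0288], 0.55)]
side bar_center [([0.3592, -0.3711, 0.0173], 0.88), ([0.5118, -0.194, 0.0222], 0.7), ([0.6074, 0.1481, 0.0289], 0.17)]
[ 0.51438611 -0.16953035  0.31539611] [-2.25879868e+00 -2.18309923e+00 -3.54933126e-04]
```

View pics/side2.png

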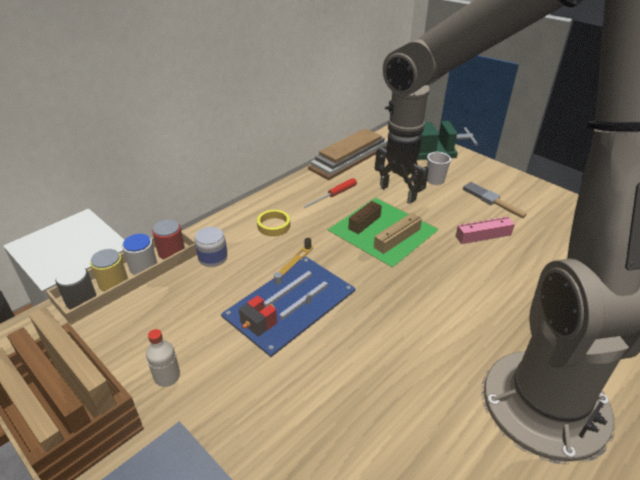

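The hasp is back at about 1.75 rad, with its knob at (308,243) px alongside the jig. The gripper is above the pale bar, so I'll descend and grip.

Request:
arm_command([
  {"claw": 0,"tx": -0.02,"ty": 0,"tz": 0.01,"ax": 0,"ay": 0,"az": 0},
  {"claw": 0,"tx": 0,"ty": -0.001,"tz": 0.02,"ax": 0,"ay": 0,"az": 0},
  {"claw": 0,"tx": 0,"ty": 0,"tz": 0.025,"ax": 0,"ay": 0,"az": 0},
  {"claw": 0,"tx": 0,"ty": 0,"tz": 0.025,"ax": 0,"ay": 0,"az": 0},
  {"claw": 0,"tx": 0,"ty": 0,"tz": 0.02,"ax": 0,"ay": 0,"az": 0},
  {"claw": 0,"tx": 0,"ty": 0,"tz": 0.015,"ax": 0,"ay": 0,"az": 0},
  {"claw": 0,"tx": 0,"ty": 0,"tz": 0.008,"ax": 0,"ay": 0,"az": 0},
  {"claw": 0,"tx": 0,"ty": 0,"tz": 0,"ax": 0,"ay": 0,"az": 0},
  {"claw": 0,"tx": 0,"ty": 0,"tz": 0,"ax": 0,"ay": 0,"az": 0},
  {"claw": 0,"tx": 0,"ty": 0,"tz": 0,"ax": 0,"ay": 0,"az": 0},
])

```text
clock: 8.22
tcp_pos: [0.5131, -0.1906, 0.1934]
orientation: [2.26, 2.18, 0.001]
contact_force: [1.4, -0.1, 0.6]
grip_width: 0.0852
gripper_force: 0.0
```

Request:
arm_command([
  {"claw": 1,"tx": 0,"ty": 0,"tz": 0,"ax": 0,"ay": 0,"az": 0},
  {"claw": 1,"tx": 0,"ty": 0,"tz": 0,"ax": 0,"ay": 0,"az": 0},
  {"claw": 1,"tx": 0,"ty": 0,"tz": 0,"ax": 0,"ay": 0,"az": 0},
  {"claw": 1,"tx": 0,"ty": 0,"tz": 0,"ax": 0,"ay": 0,"az": 0},
  {"claw": 1,"tx": 0,"ty": 0,"tz": 0,"ax": 0,"ay": 0,"az": 0},
  {"claw": 1,"tx": 0,"ty": 0,"tz": 0,"ax": 0,"ay": 0,"az": 0},
  {"claw": 1,"tx": 0,"ty": 0,"tz": 0,"ax": 0,"ay": 0,"az": 0},
  {"claw": 1,"tx": 0,"ty": 0,"tz": 0,"ax": 0,"ay": 0,"az": 0},
  {"claw": 1,"tx": 0,"ty": 0,"tz": 0,"ax": 0,"ay": 0,"az": 0},
  {"claw": 1,"tx": 0,"ty": 0,"tz": 0,"ax": 0,"ay": 0,"az": 0},
], squeeze=60)

```text
clock: 9.05
tcp_pos: [0.5129, -0.1909, 0.1931]
orientation: [2.261, 2.18, 0.001]
contact_force: [-0.9, -0.2, 5.7]
grip_width: 0.0348
gripper_force: 61.6
```

Request:
arm_command([
  {"claw": 1,"tx": 0,"ty": 0,"tz": -0.01,"ax": 0,"ay": 0,"az": 0},
  {"claw": 1,"tx": 0,"ty": 0,"tz": -0.02,"ax": 0,"ay": 0,"az": 0},
  {"claw": 1,"tx": 0,"ty": 0,"tz": -0.025,"ax": 0,"ay": 0,"az": 0},
  {"claw": 1,"tx": 0.02,"ty": 0,"tz": -0.025,"ax": 0,"ay": 0,"az": -1.0},
  {"claw": 1,"tx": 0.03,"ty": 0,"tz": 0,"ax": 0,"ay": 0,"az": -1.0},
  {"claw": 1,"tx": 0.03,"ty": 0.005,"tz": 0,"ax": 0,"ay": 0,"az": -1.2},
  {"claw": 1,"tx": 0.03,"ty": 0.01,"tz": 0,"ax": 0,"ay": 0,"az": 0},
  {"claw": 1,"tx": 0.03,"ty": 0.01,"tz": 0,"ax": 0,"ay": 0,"az": 0},
  {"claw": 1,"tx": 0.03,"ty": 0.006,"tz": 0,"ax": 0,"ay": 0,"az": 0},
  {"claw": 1,"tx": 0.03,"ty": 0,"tz": 0,"ax": 0,"ay": 0,"az": 0},
])

```text
clock: 9.88
tcp_pos: [0.5432, 0.0112, 0.273]
orientation: [2.2, 2.242, 0.002]
contact_force: [0.2, -0.3, -1.3]
grip_width: 0.035
gripper_force: 60.8
```

Request:
arm_command([
  {"claw": 1,"tx": 0.03,"ty": 0,"tz": 0,"ax": 0,"ay": 0,"az": 0},
  {"claw": 1,"tx": 0.03,"ty": 0,"tz": 0,"ax": 0,"ay": 0,"az": 0},
  {"claw": 1,"tx": 0.025,"ty": 0,"tz": 0,"ax": 0,"ay": 0,"az": 0},
  {"claw": 1,"tx": 0.02,"ty": 0,"tz": 0,"ax": 0,"ay": 0,"az": 0},
  {"claw": 1,"tx": 0.01,"ty": 0,"tz": 0,"ax": 0,"ay": 0,"az": 0},
  {"claw": 1,"tx": 0,"ty": 0,"tz": 0,"ax": 0,"ay": 0,"az": 0},
  {"claw": 1,"tx": 0,"ty": 0,"tz": 0,"ax": 0,"ay": 0,"az": 0},
  {"claw": 1,"tx": 0,"ty": 0,"tz": 0,"ax": 0,"ay": 0,"az": 0},
  {"claw": 1,"tx": 0,"ty": 0,"tz": 0,"ax": 0,"ay": 0,"az": 0},
  {"claw": 1,"tx": 0,"ty": 0,"tz": 0,"ax": 0,"ay": 0,"az": 0},
])

```text
clock: 10.72
tcp_pos: [0.5404, 0.123, 0.2722]
orientation: [2.202, 2.24, -0.001]
contact_force: [-0.3, -0.1, -0.9]
grip_width: 0.0351
gripper_force: 60.8
```

Run:
```python
from h import *
o=r.get_obs();v=o["orientation"];print(o["tcp_pos"],2*np.degrees(np.arctan(v[1]/v[0])),o["gripper_force"],o["grip_width"])
snap("top","top3");snap("side","side3")
for c in("top","side"):print(find("bar_center",c),find("channel",c))
# overlap both crops
a=cv2.resize(cv2.imread("pics/top3.png")[190:300,190:340],None,fx=5,fy=5,interpolation=2)
cv2.imwrite("pics/top3c.png",a)
# rails unobscured in frame from after hasp moved
im=cv2.imread("pics/top2.png");H,S,V=cv2.split(cv2.cvtColor(im,cv2.COLOR_BGR2HSV))
m=((S<60)&(V>120)).astype(np.uint8)*255
for y0,y1 in((222,241),(246,262)):
    k=np.zeros_like(m);k[y0:y1,228:302]=m[y0:y1,228:302]
    c=max(cv2.findContours(k,0,2)[0],key=cv2.contourArea)
    b=cv2.boxPoints(cv2.minAreaRect(c));w=np.array([pix("top",p,.022) for p in b]);w=w[np.argsort(w[:,1])]
    e=w[2:].mean(0)-w[:2].mean(0);print(w.mean(0).round(4),np.linalg.norm(e).round(4),np.degrees(np.arctan2(e[1],e[0])).round(2))
```

```text
[0.54039245 0.12301899 0.27222481] 90.97916452334754 60.811110734939575 0.03511961841564911
[([0.359, -0.3686, 0.0204], 0.9), ([0.7739, -0.2049, 0.0015], 0.25)] []
[([0.3596, -0.371, 0.0207], 0.78), ([0.5434, 0.1203, 0.103], 0.64)] [([0.5452, 0.1475, 0.011], 0.78)]
[0.5683 0.1487 0.022 ] 0.1438 91.12
[0.5166 0.1468 0.022 ] 0.1436 91.08
```

View pics/top3c.png

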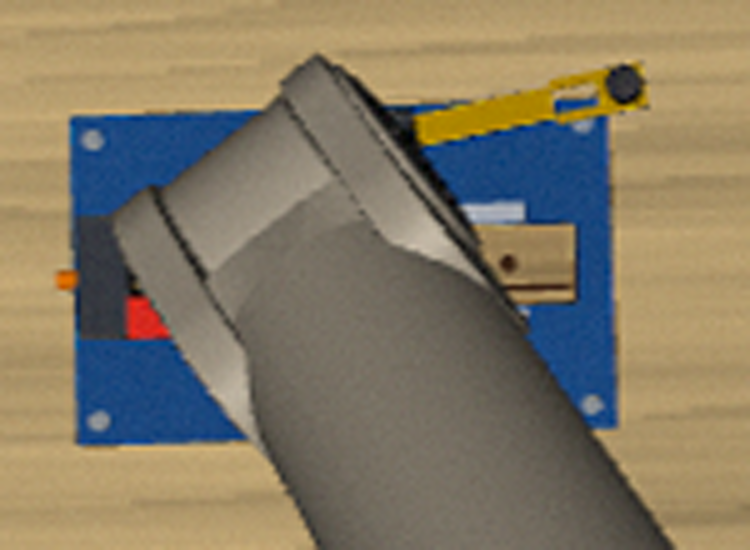

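The top view shows the hasp clear and the bar's tail at crop (480–575, 224–303), roughly centred between the rails. I'll check the lateral offset.

Run:
```python
from h import *
im=cv2.imread("pics/top3.png").astype(int); sub=im[228:258,297:303].mean(1)
s=sub[:,2]-sub[:,0]; print(s.round().tolist())
lo,hi=s[:5].mean(),s[10:16].mean(); 
t=(-30+hi)/2
up=np.where(s>t)[0]; print(up[0]+228,up[-1]+228+1)
mid=(up[0]+up[-1])/2+228
p=pix("top",(299.5,mid),.122);print(p, "channel x there",.5425-(p[1]-.1478)*np.tan(np.radians(1.1)))
```

```text
[-96.0, -98.0, -99.0, -100.0, -98.0, -104.0, -61.0, 82.0, 73.0, 69.0, 67.0, 67.0, 69.0, 70.0, 66.0, 62.0, 60.0, 66.0, 62.0, 37.0, 69.0, 78.0, 20.0, -110.0, -101.0, -101.0, -101.0, -102.0, -101.0, -105.0]
235 251
[0.54064475 0.05799806 0.122     ] channel x there 0.5442242854126959
```

Request:
arm_command([
  {"claw": 1,"tx": 0,"ty": 0.0028,"tz": 0.005,"ax": 0,"ay": 0,"az": -0.1},
  {"claw": 1,"tx": 0,"ty": 0,"tz": 0.012,"ax": 0,"ay": 0,"az": 0},
  {"claw": 1,"tx": 0,"ty": 0,"tz": 0.012,"ax": 0,"ay": 0,"az": 0},
  {"claw": 1,"tx": 0,"ty": 0,"tz": 0.012,"ax": 0,"ay": 0,"az": 0},
  {"claw": 1,"tx": 0,"ty": 0,"tz": 0.006,"ax": 0,"ay": 0,"az": 0},
  {"claw": 1,"tx": 0,"ty": 0,"tz": 0.005,"ax": 0,"ay": 0,"az": 0},
  {"claw": 1,"tx": 0,"ty": 0,"tz": 0.005,"ax": 0,"ay": 0,"az": 0},
  {"claw": 1,"tx": 0,"ty": 0,"tz": 0.004,"ax": 0,"ay": 0,"az": 0},
  {"claw": 1,"tx": 0,"ty": 0,"tz": 0.004,"ax": 0,"ay": 0,"az": 0},
  {"claw": 1,"tx": 0,"ty": 0,"tz": 0.003,"ax": 0,"ay": 0,"az": 0},
])

```text
clock: 11.85
tcp_pos: [0.5431, 0.1247, 0.2042]
orientation: [2.198, 2.245, 0.0]
contact_force: [-0.0, 0.1, -1.6]
grip_width: 0.0349
gripper_force: 60.8
```

Request:
arm_command([
  {"claw": 1,"tx": 0,"ty": 0,"tz": 0.001,"ax": 0,"ay": 0,"az": 0},
  {"claw": 1,"tx": 0,"ty": 0,"tz": 0.001,"ax": 0,"ay": 0,"az": 0},
  {"claw": 1,"tx": 0,"ty": 0,"tz": 0.001,"ax": 0,"ay": 0,"az": 0},
  {"claw": 1,"tx": 0,"ty": 0,"tz": 0,"ax": 0,"ay": 0,"az": 0},
  {"claw": 1,"tx": 0,"ty": 0,"tz": 0,"ax": 0,"ay": 0,"az": 0},
  {"claw": 1,"tx": 0,"ty": 0,"tz": 0,"ax": 0,"ay": 0,"az": 0},
  {"claw": 1,"tx": 0,"ty": 0,"tz": 0,"ax": 0,"ay": 0,"az": 0},
  {"claw": 1,"tx": 0,"ty": 0,"tz": 0,"ax": 0,"ay": 0,"az": 0},
  {"claw": 1,"tx": 0,"ty": 0,"tz": 0,"ax": 0,"ay": 0,"az": 0},
  {"claw": 1,"tx": 0,"ty": 0,"tz": 0,"ax": 0,"ay": 0,"az": 0},
])

```text
clock: 12.68
tcp_pos: [0.5431, 0.1247, 0.202]
orientation: [2.197, 2.244, 0.0]
contact_force: [-1.6, -0.8, 5.0]
grip_width: 0.0349
gripper_force: 61.4
```

Floor contact is about 5 N. Now I'll advance towards the plunger.

Request:
arm_command([
  {"claw": 1,"tx": 0.003,"ty": 0,"tz": 0,"ax": 0,"ay": 0,"az": 0},
  {"claw": 1,"tx": 0.003,"ty": 0,"tz": 0,"ax": 0,"ay": 0,"az": 0},
  {"claw": 1,"tx": 0.003,"ty": 0,"tz": 0,"ax": 0,"ay": 0,"az": 0},
  {"claw": 1,"tx": 0.003,"ty": 0,"tz": 0,"ax": 0,"ay": 0,"az": 0},
  {"claw": 1,"tx": 0.003,"ty": 0,"tz": 0,"ax": 0,"ay": 0,"az": 0},
  {"claw": 1,"tx": 0.003,"ty": 0,"tz": 0,"ax": 0,"ay": 0,"az": 0},
  {"claw": 1,"tx": 0.003,"ty": 0,"tz": 0,"ax": 0,"ay": 0,"az": 0},
  {"claw": 1,"tx": 0.003,"ty": 0,"tz": 0,"ax": 0,"ay": 0,"az": 0},
  {"claw": 1,"tx": 0.001,"ty": 0,"tz": 0,"ax": 0,"ay": 0,"az": 0},
  {"claw": 1,"tx": 0,"ty": 0,"tz": 0,"ax": 0,"ay": 0,"az": 0},
])

```text
clock: 13.52
tcp_pos: [0.5433, 0.1482, 0.202]
orientation: [2.197, 2.241, -0.002]
contact_force: [0.1, -6.6, 7.6]
grip_width: 0.0344
gripper_force: 61.8
```

Request:
arm_command([
  {"claw": 1,"tx": 0.001,"ty": 0,"tz": 0,"ax": 0,"ay": 0,"az": 0},
  {"claw": 1,"tx": 0.001,"ty": 0,"tz": 0,"ax": 0,"ay": 0,"az": 0},
  {"claw": 1,"tx": 0.001,"ty": 0,"tz": 0,"ax": 0,"ay": 0,"az": 0},
  {"claw": 1,"tx": 0.001,"ty": 0,"tz": 0,"ax": 0,"ay": 0,"az": 0},
  {"claw": 1,"tx": 0.001,"ty": 0,"tz": 0,"ax": 0,"ay": 0,"az": 0},
  {"claw": 1,"tx": 0.001,"ty": 0,"tz": 0,"ax": 0,"ay": 0,"az": 0},
  {"claw": 1,"tx": 0.001,"ty": 0,"tz": 0,"ax": 0,"ay": 0,"az": 0},
  {"claw": 1,"tx": 0.001,"ty": 0,"tz": 0,"ax": 0,"ay": 0,"az": 0},
  {"claw": 1,"tx": 0,"ty": 0,"tz": 0,"ax": 0,"ay": 0,"az": 0},
  {"claw": 1,"tx": 0,"ty": 0,"tz": 0,"ax": 0,"ay": 0,"az": 0},
])

```text
clock: 14.35
tcp_pos: [0.5432, 0.1542, 0.202]
orientation: [2.198, 2.238, -0.006]
contact_force: [-1.3, -10.9, 10.6]
grip_width: 0.0349
gripper_force: 62.2
```

Request:
arm_command([
  {"claw": 1,"tx": 0.0007,"ty": 0,"tz": 0,"ax": 0,"ay": 0,"az": 0},
  {"claw": 1,"tx": 0.0007,"ty": 0,"tz": 0,"ax": 0,"ay": 0,"az": 0},
  {"claw": 1,"tx": 0.0007,"ty": 0,"tz": 0,"ax": 0,"ay": 0,"az": 0},
  {"claw": 1,"tx": 0.0007,"ty": 0,"tz": 0,"ax": 0,"ay": 0,"az": 0},
  {"claw": 1,"tx": 0.0007,"ty": 0,"tz": 0,"ax": 0,"ay": 0,"az": 0},
  {"claw": 1,"tx": 0.0007,"ty": 0,"tz": 0,"ax": 0,"ay": 0,"az": 0},
  {"claw": 1,"tx": 0,"ty": 0,"tz": 0,"ax": 0,"ay": 0,"az": 0},
  {"claw": 1,"tx": 0,"ty": 0,"tz": 0,"ax": 0,"ay": 0,"az": 0},
  {"claw": 1,"tx": 0,"ty": 0,"tz": 0,"ax": 0,"ay": 0,"az": 0},
  {"claw": 1,"tx": 0,"ty": 0,"tz": 0,"ax": 0,"ay": 0,"az": 0},
])

```text
clock: 15.18
tcp_pos: [0.5432, 0.1576, 0.202]
orientation: [2.199, 2.237, -0.008]
contact_force: [-1.9, -13.0, 12.6]
grip_width: 0.0349
gripper_force: 62.5
```

Request:
arm_command([
  {"claw": 1,"tx": 0.0007,"ty": 0,"tz": 0,"ax": 0,"ay": 0,"az": 0},
  {"claw": 1,"tx": 0.0007,"ty": 0,"tz": 0,"ax": 0,"ay": 0,"az": 0},
  {"claw": 1,"tx": 0.0007,"ty": 0,"tz": 0,"ax": 0,"ay": 0,"az": 0},
  {"claw": 1,"tx": 0.0007,"ty": 0,"tz": 0,"ax": 0,"ay": 0,"az": 0},
  {"claw": 1,"tx": 0.0007,"ty": 0,"tz": 0,"ax": 0,"ay": 0,"az": 0},
  {"claw": 1,"tx": 0,"ty": 0,"tz": 0,"ax": 0,"ay": 0,"az": 0},
  {"claw": 1,"tx": 0,"ty": 0,"tz": 0,"ax": 0,"ay": 0,"az": 0},
  {"claw": 1,"tx": 0,"ty": 0,"tz": 0,"ax": 0,"ay": 0,"az": 0},
  {"claw": 1,"tx": 0,"ty": 0,"tz": 0,"ax": 0,"ay": 0,"az": 0},
  {"claw": 1,"tx": 0,"ty": 0,"tz": 0,"ax": 0,"ay": 0,"az": 0},
])

```text
clock: 16.02
tcp_pos: [0.5431, 0.1606, 0.202]
orientation: [2.199, 2.236, -0.009]
contact_force: [-1.4, -15.4, 13.8]
grip_width: 0.0352
gripper_force: 62.6
```

Request:
arm_command([
  {"claw": 1,"tx": 0.0007,"ty": 0,"tz": 0,"ax": 0,"ay": 0,"az": 0},
  {"claw": 1,"tx": 0.0007,"ty": 0,"tz": 0,"ax": 0,"ay": 0,"az": 0},
  {"claw": 1,"tx": 0.0007,"ty": 0,"tz": 0,"ax": 0,"ay": 0,"az": 0},
  {"claw": 1,"tx": 0.0007,"ty": 0,"tz": 0,"ax": 0,"ay": 0,"az": 0},
  {"claw": 1,"tx": 0,"ty": 0,"tz": 0,"ax": 0,"ay": 0,"az": 0},
  {"claw": 1,"tx": 0,"ty": 0,"tz": 0,"ax": 0,"ay": 0,"az": 0},
  {"claw": 1,"tx": 0,"ty": 0,"tz": 0,"ax": 0,"ay": 0,"az": 0},
  {"claw": 1,"tx": 0,"ty": 0,"tz": 0,"ax": 0,"ay": 0,"az": 0},
  {"claw": 1,"tx": 0,"ty": 0,"tz": 0,"ax": 0,"ay": 0,"az": 0},
  {"claw": 1,"tx": 0,"ty": 0,"tz": 0,"ax": 0,"ay": 0,"az": 0},
])

```text
clock: 16.85
tcp_pos: [0.5431, 0.163, 0.202]
orientation: [2.199, 2.235, -0.01]
contact_force: [-1.6, -16.3, 15.0]
grip_width: 0.0345
gripper_force: 62.8
```

Run:
```python
from h import *
snap("side","side4");cv2.imwrite("pics/side4c.png",cv2.resize(cv2.imread("pics/side4.png")[230:360,210:370],None,fx=5,fy=4.6,interpolation=2)[:600])
print(find("bar_center","side"),find("stop","side"))
```

```text
[([0.5424, 0.1566, 0.0271], 0.89), ([0.3611, -0.3719, 0.0189], 0.87)] [([0.5466, 0.2363, 0.0316], 0.76)]
```

View pics/side4c.png

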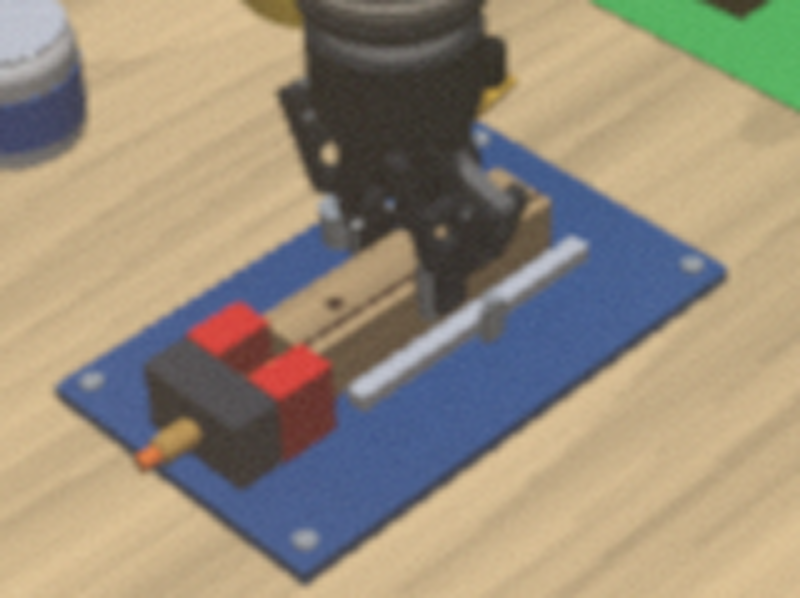

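The bar is flat between the rails, its front end very near the red blocks at (300,350) in the crop, but it still moves freely. I'll continue gently.

Request:
arm_command([
  {"claw": 1,"tx": 0.0006,"ty": 0,"tz": 0,"ax": 0,"ay": 0,"az": 0},
  {"claw": 1,"tx": 0.0006,"ty": 0,"tz": 0,"ax": 0,"ay": 0,"az": 0},
  {"claw": 1,"tx": 0.0006,"ty": 0,"tz": 0,"ax": 0,"ay": 0,"az": 0},
  {"claw": 1,"tx": 0.0006,"ty": 0,"tz": 0,"ax": 0,"ay": 0,"az": 0},
  {"claw": 1,"tx": 0,"ty": 0,"tz": 0,"ax": 0,"ay": 0,"az": 0},
  {"claw": 1,"tx": 0,"ty": 0,"tz": 0,"ax": 0,"ay": 0,"az": 0},
  {"claw": 1,"tx": 0,"ty": 0,"tz": 0,"ax": 0,"ay": 0,"az": 0},
  {"claw": 1,"tx": 0,"ty": 0,"tz": 0,"ax": 0,"ay": 0,"az": 0},
  {"claw": 1,"tx": 0,"ty": 0,"tz": 0,"ax": 0,"ay": 0,"az": 0},
  {"claw": 1,"tx": 0,"ty": 0,"tz": 0,"ax": 0,"ay": 0,"az": 0},
])

```text
clock: 17.83
tcp_pos: [0.5432, 0.1637, 0.202]
orientation: [2.199, 2.233, -0.014]
contact_force: [-2.8, -22.2, 18.2]
grip_width: 0.0348
gripper_force: 63.2
```

The arm has stiffened: +6 N for 0.7 mm of travel, so the bar is on the stop. I'll add a little margin.

Request:
arm_command([
  {"claw": 1,"tx": 0.0005,"ty": 0,"tz": 0,"ax": 0,"ay": 0,"az": 0},
  {"claw": 1,"tx": 0.0005,"ty": 0,"tz": 0,"ax": 0,"ay": 0,"az": 0},
  {"claw": 1,"tx": 0.0005,"ty": 0,"tz": 0,"ax": 0,"ay": 0,"az": 0},
  {"claw": 1,"tx": 0.0005,"ty": 0,"tz": 0,"ax": 0,"ay": 0,"az": 0},
  {"claw": 1,"tx": 0,"ty": 0,"tz": 0,"ax": 0,"ay": 0,"az": 0},
  {"claw": 1,"tx": 0,"ty": 0,"tz": 0,"ax": 0,"ay": 0,"az": 0},
  {"claw": 1,"tx": 0,"ty": 0,"tz": 0,"ax": 0,"ay": 0,"az": 0},
  {"claw": 1,"tx": 0,"ty": 0,"tz": 0,"ax": 0,"ay": 0,"az": 0},
  {"claw": 1,"tx": 0,"ty": 0,"tz": 0,"ax": 0,"ay": 0,"az": 0},
  {"claw": 1,"tx": 0,"ty": 0,"tz": 0,"ax": 0,"ay": 0,"az": 0},
])

```text
clock: 18.67
tcp_pos: [0.5433, 0.1642, 0.202]
orientation: [2.199, 2.231, -0.018]
contact_force: [-3.3, -25.2, 21.9]
grip_width: 0.0346
gripper_force: 63.6
```

Run:
```python
from h import *
snap("side","side5");print(find("bar_center","side"),find("hasp_knob","side"))
cv2.imwrite("pics/side5c.png",cv2.resize(cv2.imread("pics/side5.png")[270:340,230:320],None,fx=8,fy=8,interpolation=2))
```

```text
[([0.5439, 0.1578, 0.0312], 0.97), ([0.3603, -0.3713, 0.0169], 0.83)] [([0.6302, 0.0258, 0.0405], 0.44)]
```

View pics/side5c.png

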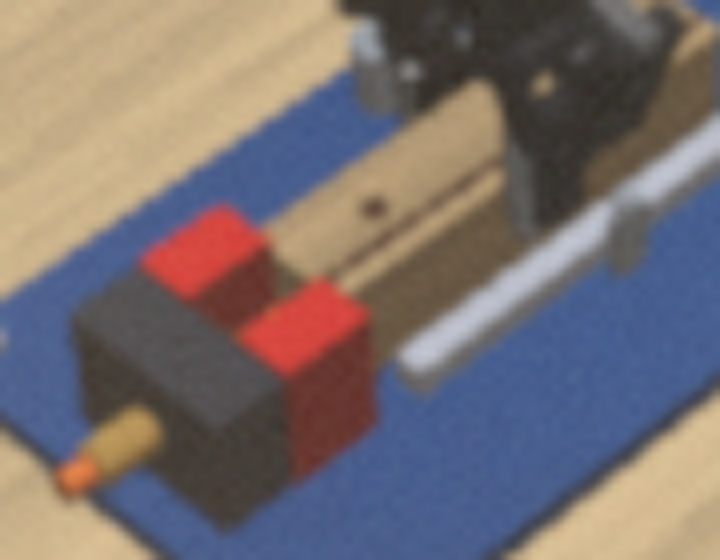

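The bar's end is up against the red blocks (270–330, 230–280 in the crop), the plunger tail sticks out at the back, and the push is steady at 25 N. Handing in.

```bash
python3 -c "
from bench import r
print(r.hand_in())"
```

```text
the job is handed in; nothing more can be done
None
```

I swung the hasp back to about 1.75 rad, laid the pale bar flat in the channel and pressed it up against the red stop. I handed the job in at about 19 s with the arm still pressing at about 25 N. The hand-in gave no verdict, so contact with the stop is judged from the stiffening force and the last camera view.

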